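# Dock the castor caddy against its sprung buffer

### The arm

A 7-joint arm with a two-finger parallel gripper is mounted at the origin on a cart in front of the work surface, level with it; the furniture and walls round the work are solid. World frame = base frame: x ahead of the robot, y to its left, z up, the work surface at z = 0. Lengths are in m, angles in rad, forces in N, time in s.
With the tool pointing down it reaches from about 0.4 to 0.9 m from the base axis. Payload 5.6 kg.
Tool frame: the origin (TCP) lies midway between the tips of the shut fingers; the grasp point (between the pads) lies 19 mm behind it; z points along the fingers, y is the line along which they close (so a half turn about z gives the same grasp; the last joint's range is limited). The gripper opens to 92 mm and grips with 3 to 60 N. Pads are 20 mm wide; open, the fingers measure 128 mm over their backs; the gripper's body (75 mm by 189 mm) begins 69 mm behind the grasp point.
Start: joints at [-1.286, 0.468, -0.012, 1.603, 0.006, 1.071, -0.056], TCP at [0.209, 0.615, 0.215] pointing down, gripper open.
Joint ranges: [-2.53, 2.53], [-0.31, 2.02], [-1.57, 1.55], [0.28, 2.44], [-1.29, 4.43], [0.15, 1.84], [-2.92, 2.92]. Speed limits (rad/s): [2.57, 2.57, 3.14, 3.14, 3.14, 3.14, 3.14].

### API

Orientations are given as a 3x3 rotation matrix whose columns are the frame's x, y, z axes.
In Python, from bench import monitor, optics, hand_in gives the robot as it stands.
- The arm moves only by the tool jog_arm, never from a script. Its argument "plan" is a list of rows, each a list of 3 entries, a list of its own where there are three numbers: the shift along the world's x, y, z in mm, then the turn, a rotation vector about the world's x, y, z in degrees, then the finger opening in mm, from 0 to 91.9. A call has 1 to 5 rows; each row shifts and turns the commanded pose from where the row before left it; what a row does not reach is not made up. A row lasts 1/10 s, in which the tool goes at most 50 mm and 8.59 degrees, less where a joint would pass 70% of its speed; a pose out of reach is approached as far as the arm can. A call is refused whole if a number of a shift passes 50 or a number of a turn 8.59, either way. A call with a gripper value outside its range is refused whole. The fingers move at their own pace and stop on an object; the grip force is fixed at half the most. Time passes only in rows, so rows that do not move let the fingers close. It gives the time, the measured TCP pose, the force, the opening and the grip force at its end, in the units of the state.
- monitor.state(): the state, without advancing time (a new reading comes with each control period).
- optics.snapshot(name): name is "side" or "top"; returns the picture (420x560x3 uint8, red, green, blue); there is no depth.
- optics.camera_info(name): a dict with "fx", "fy", "cx", "cy" (pixels), "dist_coeffs" ([k1, k2, p1, p2, k3] as OpenCV has them; the pictures are not rectified), "origin" and "orientation" of the camera in the world. Camera axes: x right, y up, looking along -z (the intrinsics and any distortion apply to the point x, -y, -z); pixel columns grow to the right and rows downward; lengths in m; the calibration is good to about 2 mm. A picture is of the moment at which its call begins. camera_info takes no time and is no camera call.
- hand_in(): hands the job in; it is judged then, once.
The state is a dict: "t": time; "qpos": joint angles; "joint_velocities": joint speeds; "joint_efforts": joint torques, N m; "position": TCP position; "orientation": TCP orientation; "contact_force": force on the tool from outside, world axes, zero at the start; "torque": the same for the moment, N m; "grip_width": opening from 0.0 (shut) to 1.0 (fully open); "gripper_force": force on a finger pad.
Only numpy, scipy, OpenCV 4.12 (cv2) and the standard library are available. Lean on these libraries where they do the work, as an engineer would, in place of code of your own. Each camera call takes 0.05 s, during which the arm holds its last target. There are 200 camera calls.

### The job

Take the small red caddy by its push bar and, keeping its wheels on the bench and its two pots standing, push it forward until both front castors trail straight behind their pivots; then steer it nose first between the grey curbs of the bay and on until its nose presses the sprung buffer in and the push on the bar has risen to about 8 N. Keep up that push for a second, never forcing it against buffer or curbs with more than 14 N, and let go so that it stays resting against the buffer. How far the buffer's head sticks out today is not known, so feel for it, and leave everything else on the bench where it is.

Things in the scene. Friction and masses are not known exactly. Their poses are not given: they have to be found in the camera images.
- caddy: Red open-tray caddy on four wheels, 160 mm long (x; +x forward), 100 wide, tray floor 40 and rim 56 above the bench; 0.7 to 0.95 kg loaded. Origin on the bench plane under the tray's middle, z up. Front face of its rubber nose is 86 ahead of the origin, 31 to 61 above the bench. The two swivel castors' pivots lie 55 ahead of the origin, 26 to either side, wheels offset 13. Rolling takes about 2 N.
- push_bar (a point): Middle of the caddy's push bar: a round steel bar 12 in diameter, lying across the caddy (along caddy y), 60 free length between its uprights, 76 behind the caddy's origin and 95 above the bench. Nothing stands within 40 in front of it or behind it. Grip it from above with the fingers one in front and one behind.
- rear_axle (a point): Midway between the caddy's two fixed rear wheels (22 mm diameter), 55 mm behind the caddy's origin, 11 above the bench: the point that the caddy steers about.
- castor_left (a joint): Swivel angle of the front left castor (rad) about the vertical: 0 = wheel straight behind its pivot (trailing for forward travel), growing anticlockwise seen from above. When the caddy rolls forward it decays to 0 within about 50 mm of travel.
- castor_right (a joint): The same for the front right castor.
- bay: Bay fixed to the bench: two parallel grey curbs with yellow tops, 40 mm high, inner faces 112 apart (6 clearance either side of the caddy), yellow lane line midway. Origin on the bench on the lane line; +x runs along the lane towards the buffer. Curbs are parallel from x = -75 to +75, with a mouth flaring to about 150 wide from x = -75 to -127.
- buffer: Blue buffer stand fixed on the lane line behind the bay, 115 mm along bay x from the bay's origin; its +x is bay +x, origin on the bench at the front edge of its 70 x 100 base, stand 78 high.
- head_axis (a point): Point on the axis of the buffer's sprung head (black rubber disc, 38 mm diameter, 46 above the bench, pointing to bay -x), straight above the buffer's origin. The disc's face is 18 to 53 mm in front (bay -x) of this point: screwed out differently each time, no reading tells. It gives 1 mm per 1.5 N from first touch (damped: move slowly), travel 18. A released caddy rolls back a few mm and rests on it.
- powder_pot_1: White pot with orange band, 36 diameter x 44, loose in the caddy's tray (left front). Origin at its underside, z up.
- powder_pot_3: White pot with orange band, 40 diameter x 47, loose in the caddy's tray (right front). Origin at its underside, z up.
- timer: Bystander: white kitchen timer with dark knob, 64 x 64 x 39, origin at underside.
- tape_roll: Bystander: brown roll of tape lying flat, 66 diameter x 25, origin at underside.
- reagent_pink: Bystander: white dropper bottle with pink cap, 32 diameter x 82, origin at underside.
- beaker: Bystander: clear plastic beaker, 70 diameter x 102, origin at underside.
There are look-alikes about, which are no part of the job. What is shaped like the caddy but yellow is not meant.

How it is judged:
By the outcome, as a careful person would: the job done as asked, in the order asked, and still so for the second after the job is handed in, with the robot touching nothing.
It also fails if it takes over 64 s, if anything falls off the work surface, if the arm or the gripper's body presses on something with over 40 N, if the wrist force passes 120 N, or if a joint passes its speed limit or range.

## Working session

There is one attempt and no reset: what is moved stays moved. The work goes in short steps, Python scripts to look and compute and a tool call to move; the robot and the scene stay as the last step left them, time stands still between calls to the robot, and variables do not carry over. Pictures are saved under pics/ and viewed, at most 10 in all, crops included, and the job is handed in when it is done.

Besides the shell and the picture viewer there is one more tool, called after ">>>" as name(argument=value, ...) on one line, values as JSON. jog_arm: Moves the arm, as the interface text tells. Its arguments: {"type":"object","properties":{"plan":{"type":"array","items":{"type":"array"}}},"required":["plan"]}

```bash
mkdir -p pics; cat > h.py <<'E'
import numpy as np, cv2
from bench import monitor, optics
def cam(n):
    c=optics.camera_info(n); K=np.array([[c['fx'],0,c['cx']],[0,c['fy'],c['cy']],[0,0,1.]])
    R=np.array(c['orientation']); o=np.array(c['origin']); return K,np.array(c['dist_coeffs'],float),R,o
F=np.diag([1,-1,-1.])
def ray(n,px):
    K,d,R,o=cam(n); u=cv2.undistortPoints(np.array(px,float).reshape(-1,1,2),K,d).reshape(-1,2)
    v=np.c_[u,np.ones(len(u))]@F@R.T; return o,v
def at_z(n,px,z):
    o,v=ray(n,px); return o+v*((z-o[2])/v[:,2])[:,None]
def proj(n,P):
    K,d,R,o=cam(n); p=(np.array(P,float).reshape(-1,3)-o)@R@F
    return cv2.projectPoints(p,np.zeros(3),np.zeros(3),K,d)[0].reshape(-1,2)
def tri(a,pa,b,pb):
    o1,v1=ray(a,pa); o2,v2=ray(b,pb); out=[]
    for x,y in zip(v1,v2):
        x=x/np.linalg.norm(x);y=y/np.linalg.norm(y)
        s=np.linalg.lstsq(np.c_[x,-y],o2-o1,rcond=None)[0]; p,q=o1+s[0]*x,o2+s[1]*y
        out.append(np.r_[(p+q)/2,np.linalg.norm(p-q)])
    return np.array(out)
def snap(n,f,crop=None,k=1):
    im=optics.snapshot(n)[:,:,::-1]
    np.save('pics/'+f+'.npy',im)
    if crop: x0,y0,x1,y1=crop; im=im[y0:y1,x0:x1]
    im=cv2.resize(im,None,fx=k,fy=k,interpolation=cv2.INTER_CUBIC); cv2.imwrite(f'pics/{f}.png',im)
E
python3 -c "
from h import *
np.set_printoptions(precision=4,suppress=True)
snap('top','top0',None,1.4);snap('side','side0',None,1.4)
for n in('top','side'):print(cam(n))
print(monitor.state())"
```

```text
(array([[426.3801,   0.    , 286.9944],
       [  0.    , 426.3801, 204.9739],
       [  0.    ,   0.    ,   1.    ]]), array([-0.0935,  0.    ,  0.    ,  0.    ,  0.    ]), array([[-0.0196,  0.9972, -0.0727],
       [-0.9996, -0.0181,  0.0219],
       [ 0.0205,  0.0731,  0.9971]]), array([ 0.4748, -0.0359,  1.2857]))
(array([[419.6989,   0.    , 273.3481],
       [  0.    , 419.6989, 212.7045],
       [  0.    ,   0.    ,   1.    ]]), array([-0.0999,  0.    ,  0.    ,  0.    ,  0.    ]), array([[ 0.9966, -0.0617,  0.0537],
       [ 0.081 ,  0.6534, -0.7526],
       [ 0.0114,  0.7545,  0.6562]]), array([ 0.6093, -0.9272,  0.8814]))
{'t': 0.1, 'qpos': array([-1.286 ,  0.4683, -0.0116,  1.6035,  0.006 ,  1.0714, -0.0563]), 'joint_velocities': array([-0.0012, -0.0018,  0.0008, -0.0027, -0.0003, -0.0011, -0.0006]), 'joint_efforts': array([  0.0011, -52.1648,  -0.0124, -24.437 ,  -0.0568,   0.014 ,
         0.0001]), 'position': array([0.2092, 0.6149, 0.2137]), 'orientation': array([[-0.9467,  0.322 , -0.0004],
       [ 0.322 ,  0.9467, -0.0015],
       [-0.0001, -0.0016, -1.    ]]), 'contact_force': array([-0.1727, -0.554 , -0.6595]), 'torque': array([0.0413, 0.0223, 0.0254]), 'gripper_force': 0.0, 'grip_width': 1.0015450917363764}
```

View pics/top0.png

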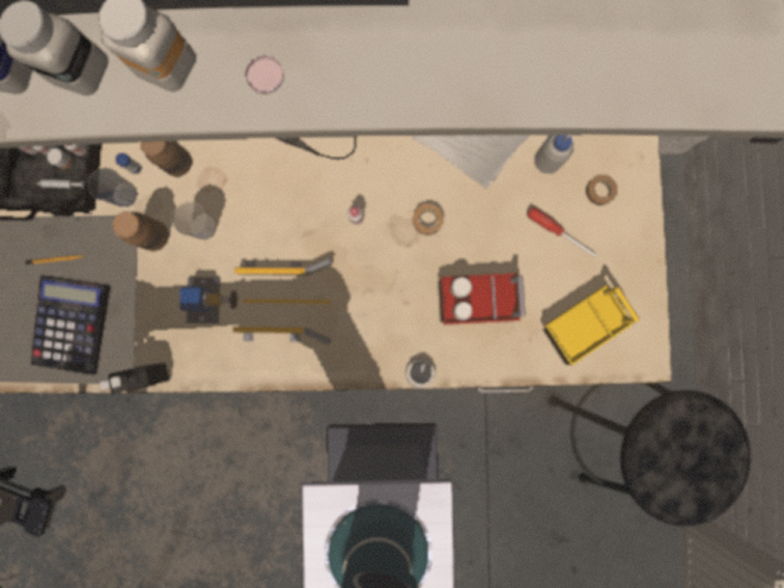

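View pics/side0.png

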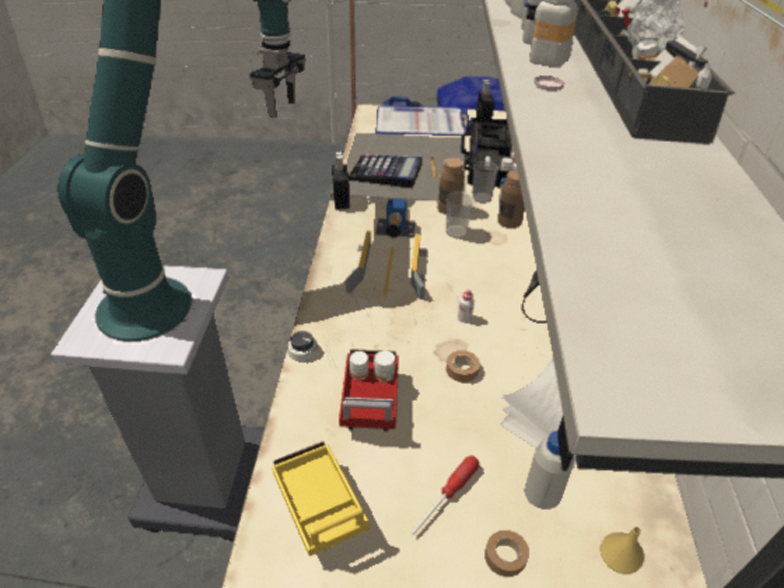

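The top view shows the red caddy near (480,297)/1.4 with its nose to image left (+y), bar at right (~520,297), and the bay with the buffer to its left (~265,300). Next, enlarged crops.

```bash
python3 -c "
from h import *
t=np.load('pics/top0.npy');s=np.load('pics/side0.npy')
f=lambda im,x0,y0,w,h,k:cv2.resize(im[y0:y0+h,x0:x0+w],None,fx=k,fy=k,interpolation=cv2.INTER_CUBIC)
cv2.imwrite('pics/c1.png',np.hstack([f(t,305,185,80,60,5),f(s,230,240,80,60*1+20,5)[:400][:300]]) )
cv2.imwrite('pics/c1.png',np.vstack([f(t,300,180,100,60,6)[:, :],f(s,230,242,100,70,6)[:240+0]]))
cv2.imwrite('pics/c2.png',f(t,120,175,130,75,6))
cv2.imwrite('pics/c3.png',f(s,232,240,80,75,7))
cv2.imwrite('pics/c1.png',f(t,300,180,90,60,8))
cv2.imwrite('pics/c4.png',f(s,235,130,90,90,6))
"
```

```text
(no output)
```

View pics/c1.png

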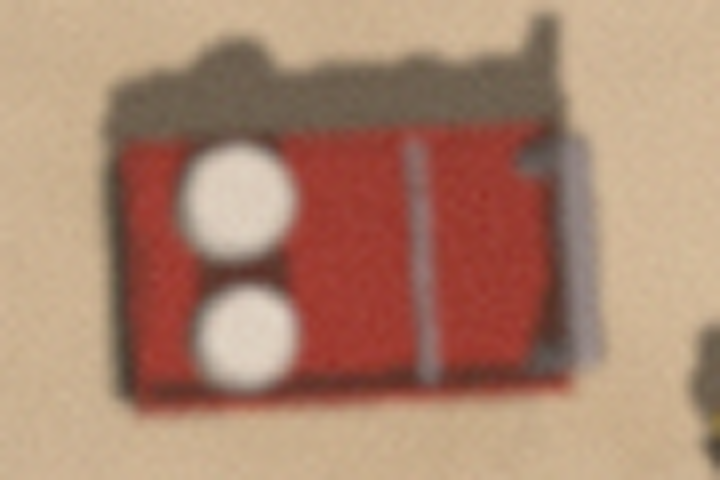

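View pics/c2.png

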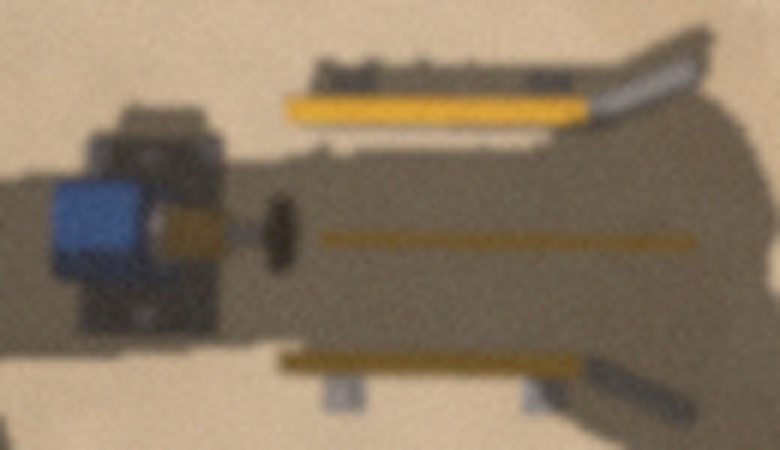

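View pics/c3.png

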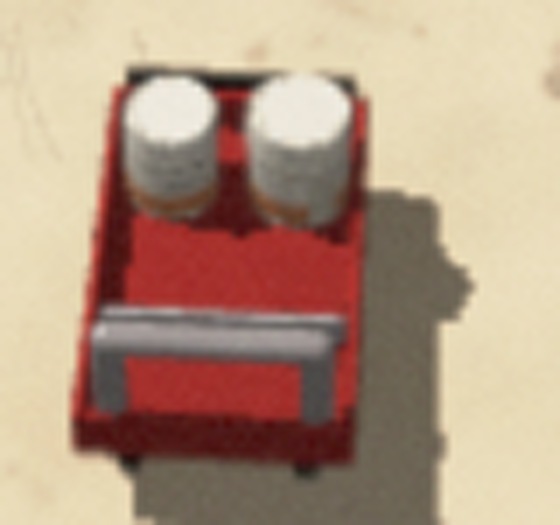

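View pics/c4.png

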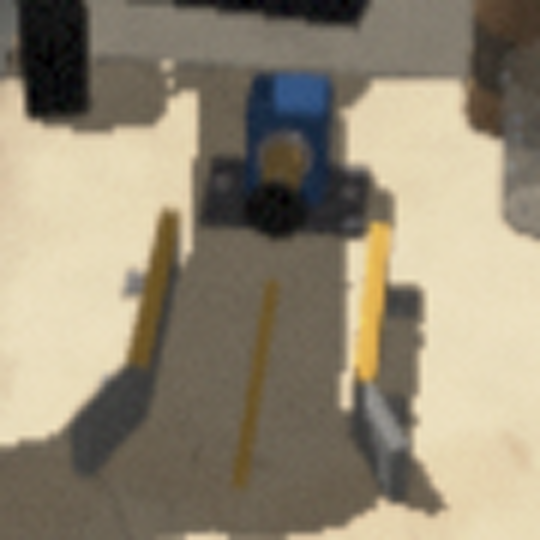

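The crops show: bar in the top crop from (572,140) to (591,362), in the side crop from (96,335) to (332,342). Tray rim corners in the top crop are (122,140), (137,405), (560,125), (573,385). In the bay crop the lane line runs from (320,239) to (695,242), with the curb tops and the disc at (281,233).

```bash
cat > m1.py <<'E'
from h import *
np.set_printoptions(precision=4,suppress=True)
P=lambda l,k,x,y:[((u+.5)/k-.5+x,(v+.5)/k-.5+y) for u,v in l]
T1=lambda l:P(l,8,300,180); T2=lambda l:P(l,6,120,175); S3=lambda l:P(l,7,232,240); S4=lambda l:P(l,6,235,130)
print('bar L,R,mid',tri('top',T1([(591,362),(572,140),(581.5,251)]),'side',S3([(96,335),(332,342),(214,338)])))
print('rim corners FR? top',at_z('top',T1([(122,140),(137,405),(560,125),(573,385)]),.056))
print('rim side FL FR',at_z('side',S3([(112,88),(367,98),(75,420),(352,432)]),.056))
print('pots',at_z('top',T1([(240,202),(247,336)]),.0855))
print('lane top',at_z('top',T2([(320,239),(695,242)]),0),'side',at_z('side',S4([(272,282),(240,486)]),0))
print('curb far(x+) outer/inner at .04',at_z('top',T2([(287,96),(590,98),(287,123),(590,124)]),.04))
print('curb near inner/outer',at_z('top',T2([(280,352),(582,357),(280,371),(582,375)]),.04))
print('side curb tops',at_z('side',S4([(172,210),(140,365),(381,222),(368,380)]),.04))
print('disc',tri('top',T2([(281,233)]),'side',S4([(277,208)])))
print('disc z.046',at_z('top',T2([(281,233),(296,233)]),.046))
print('base',at_z('top',T2([(218,160),(215,333),(85,335),(90,135)]),.01))
E
python3 m1.py
```

```text
bar L,R,mid [[ 0.501  -0.3035  0.0981  0.0002]
 [ 0.58   -0.2993  0.0981  0.0011]
 [ 0.5405 -0.3013  0.0983  0.0006]]
rim corners FR? top [[ 0.586  -0.144   0.056 ]
 [ 0.4899 -0.1471  0.056 ]
 [ 0.5887 -0.3045  0.056 ]
 [ 0.4939 -0.3061  0.056 ]]
rim side FL FR [[ 0.4855 -0.1491  0.056 ]
 [ 0.584  -0.1453  0.056 ]
 [ 0.4927 -0.3079  0.056 ]
 [ 0.5887 -0.3043  0.056 ]]
pots [[ 0.5606 -0.1828  0.0855]
 [ 0.5131 -0.184   0.0855]]
lane top [[0.5462 0.2813 0.    ]
 [0.5413 0.092  0.    ]] side [[0.5446 0.281  0.    ]
 [0.5403 0.0945 0.    ]]
curb far(x+) outer/inner at .04 [[0.6145 0.2878 0.04  ]
 [0.6107 0.1387 0.04  ]
 [0.6011 0.2878 0.04  ]
 [0.5979 0.1388 0.04  ]]
curb near inner/outer [[0.4892 0.2913 0.04  ]
 [0.4843 0.1436 0.04  ]
 [0.4799 0.2913 0.04  ]
 [0.4756 0.1437 0.04  ]]
side curb tops [[0.4841 0.292  0.04  ]
 [0.4815 0.1433 0.04  ]
 [0.6069 0.2917 0.04  ]
 [0.6052 0.142  0.04  ]]
disc [[0.5464 0.2885 0.048  0.0008]]
disc z.046 [[0.5469 0.2891 0.046 ]
 [0.5467 0.2818 0.046 ]]
base [[0.5862 0.3305 0.01  ]
 [0.4995 0.3319 0.01  ]
 [0.4996 0.3979 0.01  ]
 [0.6    0.3959 0.01  ]]
```

Bar middle is (0.5405, -0.301, ~0.097) with the caddy heading about +2° from +y. The lane passes (0.544, 0.2165), about -1.4° from +y. Sizes and heights agree with the text. I'm moving now.

>>> jog_arm(plan=[[[36,-33,0],[0,0,4.1],42],[[36,-33,0],[0,0,4.1],42],[[36,-33,0],[0,0,4.1],42],[[36,-33,0],[0,0,4.1],42],[[36,-33,0],[0,0,4.1],42]])

```text
t: 0.6
position: [0.3904, 0.4487, 0.2143]
orientation: [[-0.999, -0.033, -0.0], [-0.033, 0.999, -0.0], [0.0, -0.0, -1.0]]
contact_force: [0.6, 0.2, 0.5]
grip_width: 0.589
gripper_force: 0.0
```

>>> jog_arm(plan=[[[36,-33,0],[0,0,0],42],[[36,-33,0],[0,0,0],42],[[36,-33,0],[0,0,0],42],[[4,-48,0],[0,0,0],42],[[4,-48,0],[0,0,0],42]])

```text
t: 1.1
position: [0.5058, 0.2532, 0.2137]
orientation: [[-1.0, -0.029, -0.001], [-0.029, 1.0, -0.001], [0.001, -0.001, -1.0]]
contact_force: [-0.1, 0.0, -0.6]
grip_width: 0.458
gripper_force: 0.0
```

>>> jog_arm(plan=[[[4,-48,0],[0,0,0],42],[[4,-48,0],[0,0,0],42],[[4,-48,0],[0,0,0],42],[[4,-48,0],[0,0,0],42],[[4,-48,0],[0,0,0],42]])

```text
t: 1.6
position: [0.5249, 0.0134, 0.2145]
orientation: [[-1.0, -0.03, -0.0], [-0.03, 1.0, 0.0], [0.0, 0.0, -1.0]]
contact_force: [0.6, 0.2, -0.6]
grip_width: 0.458
gripper_force: 0.0
```

>>> jog_arm(plan=[[[3,-48,0],[0,0,0],42],[[3,-48,0],[0,0,0],42],[[3,-48,0],[0,0,0],42],[[3,-40,0],[0,0,0],42],[[0,-20,0],[0,0,0],42]])

```text
t: 2.1
position: [0.5365, -0.1931, 0.2144]
orientation: [[-1.0, -0.025, -0.0], [-0.025, 1.0, -0.002], [0.0, -0.002, -1.0]]
contact_force: [0.2, 0.3, 0.7]
grip_width: 0.458
gripper_force: 0.0
```

```bash
python3 -c "
from h import *
np.set_printoptions(precision=4,suppress=True)
print(monitor.state())"
```

```text
{'t': 2.1, 'qpos': array([ 0.0567,  0.3343,  0.2847,  1.8191, -0.1075,  1.0032,  1.9801]), 'joint_velocities': array([ 0.2636,  0.1055,  0.0404, -0.1306, -0.0738,  0.0527,  0.3599]), 'joint_efforts': array([ -0.825 , -42.394 ,   2.8562, -23.0966,   0.1568,  -0.0257,
        -0.1605]), 'position': array([ 0.5365, -0.1931,  0.2144]), 'orientation': array([[-0.9997, -0.025 , -0.0004],
       [-0.025 ,  0.9997, -0.0016],
       [ 0.0005, -0.0016, -1.    ]]), 'contact_force': array([0.2035, 0.3462, 0.7297]), 'torque': array([0.0095, 0.0097, 0.0471]), 'gripper_force': 0.0, 'grip_width': 0.4584606751899494}
```

>>> jog_arm(plan=[[[2,-40,0],[0,0,0],42],[[2,-40,-20],[0,0,0.4],42],[[0,-26,-20],[0,0,0],42],[[0,0,0],[0,0,0],42],[[0,0,0],[0,0,0],42]])

```text
t: 2.6
position: [0.5408, -0.2943, 0.1738]
orientation: [[-0.999, -0.036, -0.002], [-0.036, 0.999, 0.001], [0.002, 0.001, -1.0]]
contact_force: [0.4, -0.5, -0.1]
grip_width: 0.46
gripper_force: 0.0
```

>>> jog_arm(plan=[[[0,-7,-25],[0,0,0],42],[[0,0,-30],[0,0,0],42],[[0,0,-25],[0,0,0],42],[[0,0,-15],[0,0,0],42],[[0,0,-3],[0,0,0],42]])

```text
t: 3.1
position: [0.5412, -0.2997, 0.0755]
orientation: [[-0.999, -0.039, -0.002], [-0.039, 0.999, 0.002], [0.002, 0.002, -1.0]]
contact_force: [-1.5, 0.5, 0.2]
grip_width: 0.455
gripper_force: 0.0
```

>>> jog_arm(plan=[[[0,0,0],[0,0,0],38],[[0,0,0],[0,0,0],32],[[0,0,0],[0,0,0],26],[[0,0,0],[0,0,0],20],[[0,0,0],[0,0,0],16]])

```text
t: 3.6
position: [0.5416, -0.3017, 0.0772]
orientation: [[-0.999, -0.037, 0.001], [-0.037, 0.999, -0.0], [-0.001, -0.0, -1.0]]
contact_force: [0.2, 1.2, 0.4]
grip_width: 0.18
gripper_force: 0.6
```

```bash
python3 -c "
from h import *
snap('side','side1',(200,150,360,300),5); snap('top','top1')
t=np.load('pics/top1.npy')[170:250,290:400];s=np.load('pics/side1.npy')[220:320,210:320]
r=lambda a,k:cv2.resize(a,None,fx=k,fy=k,interpolation=3)
cv2.imwrite('pics/g1.png',np.vstack([r(t,3.5),r(s,2.5*1.4)]))"
```

```text
(no output)
```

View pics/side1.png

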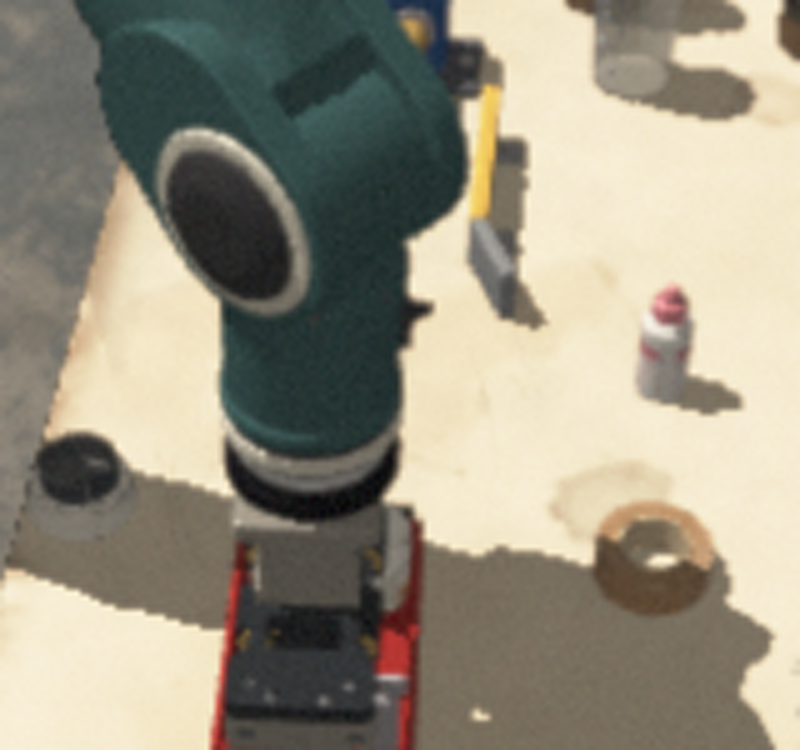

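The arm hides most of the caddy. The gripper sits centred over its rear, the red rim shows on both sides, and the bystanders are untouched. The fingers are around the bar, so I'm closing.

>>> jog_arm(plan=[[[0,0,0],[0,0,0],10],[[0,0,0],[0,0,0],6],[[0,0,0],[0,0,0],4],[[0,0,0],[0,0,0],4],[[0,0,0],[0,0,0],4]])

```text
t: 4.2
position: [0.5415, -0.3015, 0.0767]
orientation: [[-0.999, -0.037, 0.0], [-0.037, 0.999, 0.0], [-0.0, 0.0, -1.0]]
contact_force: [0.3, 1.8, 3.2]
grip_width: 0.12
gripper_force: 30.0
```

>>> jog_arm(plan=[[[0,1,0],[0,0,0],4],[[0,3,0],[0,0,0],4],[[0,5,0],[0,0,0],4],[[0,6,0],[0,0,0],4],[[-1,6,0],[0,0,0],4]])

```text
t: 4.7
position: [0.5406, -0.2808, 0.0769]
orientation: [[-0.999, -0.037, 0.001], [-0.037, 0.999, -0.001], [-0.001, -0.001, -1.0]]
contact_force: [1.3, -2.8, 2.6]
grip_width: 0.118
gripper_force: 30.0
```

>>> jog_arm(plan=[[[0,8,0],[0,0,0],4],[[-0.5,10,0],[0,0,0],4],[[-0.5,10,0],[0,0,0],4],[[-0.5,10,0],[0,0,0],4],[[-0.5,10,0],[0,0,0],4]])

```text
t: 5.2
position: [0.5387, -0.2317, 0.0768]
orientation: [[-0.999, -0.037, 0.001], [-0.037, 0.999, -0.0], [-0.001, -0.0, -1.0]]
contact_force: [0.9, -3.8, 4.0]
grip_width: 0.119
gripper_force: 30.0
```

>>> jog_arm(plan=[[[-0.5,10,0],[0,0,0],4],[[-0.5,10,0],[0,0,0],4],[[-0.5,8,0],[0,0,0],4],[[0,4,0],[0,0,0],4],[[0,0,0],[0,0,0],4]])

```text
t: 5.7
position: [0.5371, -0.1986, 0.0767]
orientation: [[-0.999, -0.038, 0.0], [-0.038, 0.999, 0.002], [-0.0, 0.002, -1.0]]
contact_force: [2.2, 0.5, 5.1]
grip_width: 0.12
gripper_force: 30.0
```

```bash
python3 -c "
from h import *
snap('side','side2'); snap('top','top2')
t=np.load('pics/top2.npy')[170:250,230:390];s=np.load('pics/side2.npy')[170:300,190:350]
r=lambda a:cv2.resize(a,None,fx=5,fy=5,interpolation=2)
cv2.imwrite('pics/g2.png',r(s)[:600])
cv2.imwrite('pics/t2.png',r(t));print(monitor.state()['position'],monitor.state()['contact_force'])"
```

```text
[ 0.5370813  -0.19860949  0.07665024] [0.63186904 1.65762692 4.65701516]
```

View pics/t2.png

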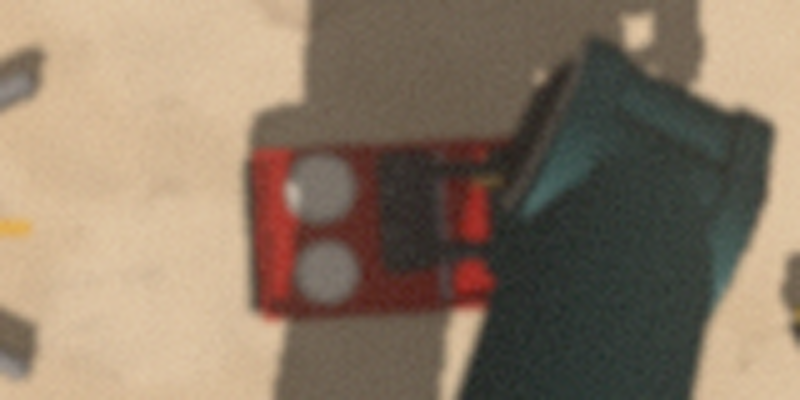

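The picture shows both pots standing in the tray. The tray's front corners are at (250,150) and (264,320) in the crop, and its long edges run to (500,140) and (490,305). Next I compute the heading.

```bash
python3 -c "
from m1 import *
print('----');f=lambda l:P(l,5,230,170)
a=at_z('top',f([(250,150),(264,320),(500,139),(490,305),(322,188),(327,272)]),.056);print(a)
print((a[0]-a[2])/(a[0]-a[2])[1],(a[1]-a[3])/(a[1]-a[3])[1],(a[0]-a[1])/(a[0]-a[1])[0],(a[0]+a[1])/2)" | sed -n '/----/,$p'
```

```text
----
[[ 0.5804 -0.0418  0.056 ]
 [ 0.4821 -0.048   0.056 ]
 [ 0.5843 -0.1871  0.056 ]
 [ 0.4881 -0.1787  0.056 ]
 [ 0.5576 -0.083   0.056 ]
 [ 0.509  -0.0849  0.056 ]]
[-0.0264  1.      0.    ] [-0.0462  1.      0.    ] [1.     0.0635 0.    ] [ 0.5313 -0.0449  0.056 ]
```

>>> jog_arm(plan=[[[-0.1,2,0.3],[0,0,-0.2],4],[[-0.3,5,0.3],[0,0,-0.4],4],[[-0.4,7,0],[0,0,-0.6],4],[[-0.3,8,0],[0,0,-0.7],4],[[-0.2,8,0],[0,0,-0.7],4]])

```text
t: 6.3
position: [0.5346, -0.1699, 0.0769]
orientation: [[-1.0, 0.009, -0.002], [0.009, 1.0, 0.0], [0.002, 0.0, -1.0]]
contact_force: [-1.0, -3.7, 2.6]
grip_width: 0.121
gripper_force: 30.0
```

>>> jog_arm(plan=[[[-0.1,8,0],[0,0,-0.7],4],[[0.1,6,0],[0,0,-0.2],4],[[0.2,6,0],[0,0,0],4],[[0.1,4,0],[0,0,0],4],[[0,0,0],[0,0,0],4]])

```text
t: 6.8
position: [0.5351, -0.1449, 0.0768]
orientation: [[-1.0, 0.023, -0.002], [0.023, 1.0, 0.002], [0.002, 0.002, -1.0]]
contact_force: [-2.4, 1.3, 1.9]
grip_width: 0.118
gripper_force: 30.0
```

```bash
python3 -c "
from h import *
snap('top','top3',(170,165,330,260),5)
snap('side','side3')
print(monitor.state()['position'],monitor.state()['contact_force'])"
```

```text
[ 0.53509694 -0.1450911   0.0767265 ] [-3.35005431  2.03751565  2.40415103]
```

View pics/top3.png

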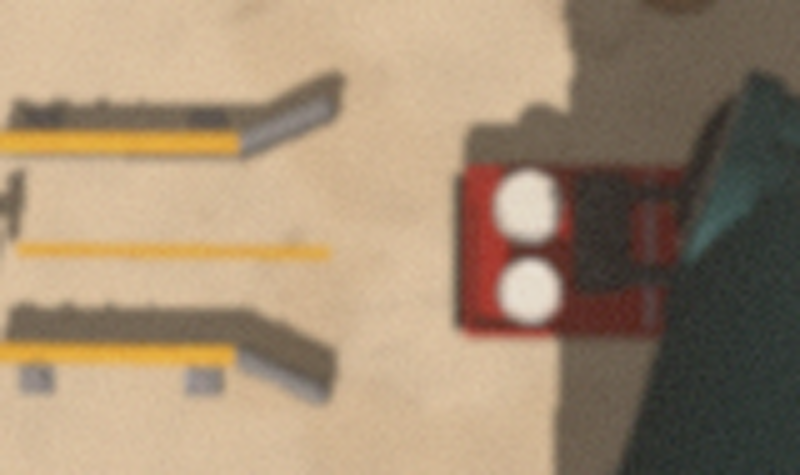

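Crop: tray front corners are (463,165) and (467,336), lane line (17,250) to (330,254), curb top inner edges (0,154) to (240,155) and (0,344) to (237,347). Next I compare the caddy axis with the lane.

```bash
python3 -c "
from m1 import *
print('----');f=lambda l:P(l,5,170,165)
a=at_z('top',f([(463,165),(467,336),(680,164),(660,337)]),.056);print(a,(a[0]+a[1])/2)
l=at_z('top',f([(17,250),(330,254)]),0);c=at_z('top',f([(0,154),(240,155),(0,344),(237,347)]),.04);print(l,c)
# sub-pixel fit of lane & curbs by colour
im=np.load('pics/top3.npy').astype(float);b,g,r=im[...,0],im[...,1],im[...,2]
w=np.clip((r-b)-95,0,None)
def fit(x0,x1,y0,y1,z):
    px=[(x,(w[y0:y1,x]*np.arange(y0,y1)).sum()/w[y0:y1,x].sum()) for x in range(x0,x1) if w[y0:y1,x].sum()>20]
    p=at_z('top',px,z);k=np.polyfit(p[:,1],p[:,0],1);print(len(px),'slope',k[0],'x at .2165',np.polyval(k,.2165),'x at 0.1',np.polyval(k,.1),np.abs(p[:,0]-np.polyval(k,p[:,1])).max())
fit(174,234,210,221,0);fit(165,217,188,197,.04);fit(165,216,230,240,.04)
# pots/front: red edges
red=(r>110)&(g<75)&(b<75)
ys,xs=np.nonzero(red[190:240,255:330]); print(xs.min()+255,ys.min()+190,ys.max()+190)
for x in range(263,306,4):
    c=np.nonzero((r-g>45)[185:245,x])[0]; print(x,c.min()+185,c.max()+185,end=' | ')
" | sed -n '/----/,$p'
```

```text
----
[[ 0.5871  0.0084  0.056 ]
 [ 0.4883  0.0077  0.056 ]
 [ 0.5855 -0.1173  0.056 ]
 [ 0.4856 -0.1034  0.056 ]] [0.5377 0.0081 0.056 ]
[[0.5456 0.2811 0.    ]
 [0.5398 0.0915 0.    ]] [[0.6001 0.2813 0.04  ]
 [0.5969 0.1397 0.04  ]
 [0.4886 0.2814 0.04  ]
 [0.4845 0.1424 0.04  ]]
60 slope 0.030614384423568713 x at .2165 0.5443394792811674 x at 0.1 0.5407729034958216 0.0003759623129354628
49 slope 0.02668688512882556 x at .2165 0.6057612917843502 x at 0.1 0.602652269666842 0.00027108185128377205
50 slope 0.028997139265897146 x at .2165 0.4818027205531272 x at 0.1 0.4784245538286502 0.0005027459233358234
262 198 231
263 198 232 | 267 198 232 | 271 213 232 | 275 230 232 | 279 230 232 | 283 206 228 | 287 228 229 | 291 226 230 | 295 225 230 | Traceback (most recent call last):
  File "<string>", line 17, in <module>
    c=np.nonzero((r-g>45)[185:245,x])[0]; print(x,c.min()+185,c.max()+185,end=' | ')
                                                  ~~~~~^^
    return umr_minimum(a, axis, None, out, keepdims, initial, where)
ValueError: zero-size array to reduction operation minimum which has no identity
```

>>> jog_arm(plan=[[[0,3,0],[0,0,-0.1],4],[[0.1,6,0],[0,0,-0.1],4],[[0.2,8,0],[0,0,-0.15],4],[[0.3,10,0],[0,0,0],4],[[0.3,10,0],[0,0,0],4]])

```text
t: 7.4
position: [0.537, -0.1085, 0.0771]
orientation: [[-1.0, 0.03, 0.001], [0.03, 1.0, 0.0], [-0.001, 0.0, -1.0]]
contact_force: [0.3, -2.1, -1.9]
grip_width: 0.12
gripper_force: 30.0
```

>>> jog_arm(plan=[[[0.3,10,0],[0,0,0],4],[[0.3,10,0],[0,0,0],4],[[0.3,10,0],[0,0,0],4],[[0.3,10,0],[0,0,0],4],[[0.3,10,0],[0,0,0],4]])

```text
t: 7.9
position: [0.5383, -0.0587, 0.0773]
orientation: [[-1.0, 0.03, 0.0], [0.03, 1.0, 0.0], [-0.0, 0.0, -1.0]]
contact_force: [1.0, -2.0, -1.8]
grip_width: 0.12
gripper_force: 30.0
```

>>> jog_arm(plan=[[[0.3,10,0],[0,0,0],4],[[0.3,8,0],[0,0,0],4],[[0.1,4,0],[0,0,0],4],[[0,0,0],[0,0,0],4],[[0,0,0],[0,0,0],4]])

```text
t: 8.4
position: [0.5387, -0.0371, 0.077]
orientation: [[-1.0, 0.03, -0.001], [0.03, 1.0, 0.001], [0.001, 0.001, -1.0]]
contact_force: [0.3, 1.1, -2.8]
grip_width: 0.114
gripper_force: 30.0
```

```bash
python3 -c "
from h import *
snap('top','top4',(170,165,300,260),6)
np.set_printoptions(precision=4,suppress=True)
s=monitor.state();print(s['position'],s['contact_force'],s['orientation'])
im=np.load('pics/top4.npy').astype(float);b,g,r=im[...,0],im[...,1],im[...,2]
m=(r-g>45)&(g<90)
for x in range(190,260,3):
    c=np.nonzero(m[185:245,x])[0]
    if len(c): print(x,c.min()+185,c.max()+185,end=' | ')"
```

```text
[ 0.5386 -0.0374  0.077 ] [ 0.947   0.5993 -2.4497] [[-0.9995  0.0303 -0.0006]
 [ 0.0303  0.9995  0.0004]
 [ 0.0006  0.0004 -1.    ]]
226 198 230 | 229 197 230 | 232 197 229 | 235 213 229 | 238 229 230 | 241 229 229 | 244 224 229 | 247 197 229 | 250 197 230 | 253 197 226 |
```

```bash
python3 -c "
from m1 import *
print('----')
a=at_z('top',[(228,196.6),(228,230.4),(250,196.6),(250,230)],.056);print(a,(a[0]+a[1])/2, .5441+.029*(a[0,1]-.2165))
im=np.load('pics/top4.npy').astype(int)
for x in (227,229,231):print(im[192:202,x,2]-im[192:202,x,1],im[225:236,x,2]-im[225:236,x,1])
" | sed -n '/----/,$p'
```

```text
----
[[0.5918 0.1074 0.056 ]
 [0.4942 0.1083 0.056 ]
 [0.5907 0.0437 0.056 ]
 [0.4942 0.045  0.056 ]] [0.543  0.1078 0.056 ] 0.5409348107388771
[13 18 22 25 42 59 72 76 78 72] [56 51 51 59 71 62 41 26 13 12 14]
[10 15 14 26 45 76 91 98 93 92] [88 73 51 48 62 63 45 20 16 16 17]
[12 17 15 23 49 75 87 81 65 46] [68 64 48 51 63 62 42 25 15 13 13]
```

View pics/top4.png

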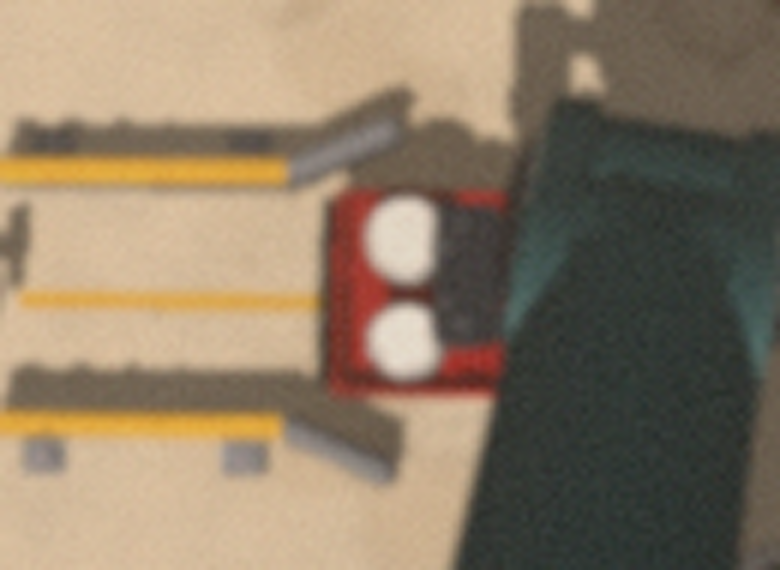

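Both pots stand and the nose is in the flare. The tray edges at rows 188 and 395 lie between the curb inner edges at 186 and 412, so the caddy is about 1.5 mm to the +x side. I'm trimming it left with a gentle S.

>>> jog_arm(plan=[[[0.2,4,0],[0,0,0.3],4],[[0.4,8,0],[0,0,0.6],4],[[0.3,10,0],[0,0,0.6],4],[[0.2,10,0],[0,0,0.3],4],[[-0.1,10,0],[0,0,-0.5],4]])

```text
t: 8.95
position: [0.5398, 0.0055, 0.0772]
orientation: [[-1.0, 0.007, -0.0], [0.007, 1.0, 0.0], [0.0, 0.0, -1.0]]
contact_force: [-0.1, -1.4, -1.7]
grip_width: 0.118
gripper_force: 30.0
```

>>> jog_arm(plan=[[[-0.2,10,0],[0,0,-0.5],4],[[-0.1,10,0],[0,0,-0.5],4],[[0.1,9,0],[0,0,-0.2],4],[[0.2,5,0],[0,0,0],4],[[0.1,2,0],[0,0,0],4]])

```text
t: 9.45
position: [0.5398, 0.0415, 0.0771]
orientation: [[-1.0, 0.027, -0.0], [0.027, 1.0, 0.0], [0.0, 0.0, -1.0]]
contact_force: [-0.6, -0.4, -2.0]
grip_width: 0.118
gripper_force: 30.0
```

```bash
python3 -c "
from m1 import *
print('----')
snap('top','top5',(130,165,280,260),5);snap('side','side5')
s=monitor.state();print(s['position'],s['contact_force'],s['orientation'][0])
im=np.load('pics/top5.npy').astype(int)
d=im[...,2]-im[...,1]
print(d[214,190:225]); 
for x in range(198,232,3):
  c=np.nonzero((d[188:240,x]>45)&(im[188:240,x,1]<90))[0]; print(x,c.min()+188 if len(c) else 0,c.max()+188 if len(c) else 0,end=' | ')
for x in (203,205,207):print(x,im[190:202,x,1:].tolist(),im[225:238,x,1:].tolist())
" | sed -n '/----/,$p'
```

```text
----
[0.5398 0.0411 0.077 ] [-0.4006  0.9434 -2.7642] [-0.9996  0.0279 -0.0004]
[ 46  45  46  45  47  40  26  20  50  68  69  85 103 104 106 107 106  88
  56  39  28  16   8   5   2  -8 -16 -18 -15 -21 -16 -13 -12  -6  -8]
198 202 230 | 201 197 231 | 204 197 231 | 207 213 231 | 210 230 231 | 213 230 231 | 216 0 0 | 219 0 0 | 222 0 0 | 225 0 0 | 228 0 0 | 231 0 0 | 203 [[115, 138], [134, 175], [158, 210], [171, 226], [167, 224], [137, 182], [95, 136], [66, 128], [62, 145], [67, 158], [80, 162], [107, 173]] [[86, 162], [70, 154], [62, 129], [51, 105], [50, 107], [63, 133], [71, 136], [86, 121], [111, 141], [138, 186], [165, 222], [175, 229], [174, 223]]
205 [[108, 129], [130, 170], [156, 207], [163, 220], [159, 211], [127, 169], [91, 128], [72, 128], [82, 142], [124, 167], [168, 198], [195, 216]] [[185, 207], [152, 184], [116, 150], [70, 110], [54, 111], [52, 125], [68, 132], [89, 127], [113, 141], [142, 187], [169, 224], [172, 227], [174, 224]]
207 [[105, 127], [138, 176], [153, 206], [159, 212], [137, 183], [103, 134], [76, 97], [77, 107], [123, 147], [173, 189], [211, 225], [216, 227]] [[215, 226], [199, 217], [173, 189], [124, 146], [72, 115], [57, 127], [73, 133], [86, 122], [117, 145], [149, 194], [165, 220], [172, 227], [169, 217]]
```

```bash
python3 -c "
from m1 import *
print('----')
a=at_z('top',[(203,196.2),(203,232.0)],.056);print(a,a.mean(0), .5441+.029*(a[0,1]-.2165), 'bar lane', .5441+.029*(.041-.2165))
" | sed -n '/----/,$p'
```

```text
----
[[0.5943 0.1799 0.056 ]
 [0.4908 0.1805 0.056 ]] [0.5426 0.1802 0.056 ] 0.5430371581261922 bar lane 0.5390105000000001
```

Centred to about 0.5 mm. Running on to about 15 mm short of the earliest possible buffer face.

>>> jog_arm(plan=[[[0.1,4,0],[0,0,0.1],4],[[0.2,8,0],[0,0,0],4],[[0.3,9,0],[0,0,0],4],[[0.3,9,0],[0,0,0],4],[[0.3,9,0],[0,0,0],4]])

```text
t: 10.05
position: [0.5413, 0.0804, 0.0772]
orientation: [[-1.0, 0.026, 0.0], [0.026, 1.0, 0.0], [-0.0, 0.0, -1.0]]
contact_force: [0.4, -0.7, -2.9]
grip_width: 0.114
gripper_force: 30.0
```

>>> jog_arm(plan=[[[0.2,8,0],[0,0,0],4],[[0.2,6,0],[0,0,0],4],[[0.1,4,0],[0,0,0],4],[[0.1,3,0],[0,0,0],4],[[0.1,2,0],[0,0,0],4]])

```text
t: 10.55
position: [0.5418, 0.1026, 0.0771]
orientation: [[-1.0, 0.027, -0.0], [0.027, 1.0, -0.0], [0.0, -0.0, -1.0]]
contact_force: [-1.0, -0.9, -1.4]
grip_width: 0.118
gripper_force: 30.0
```

>>> jog_arm(plan=[[[0,1.5,0],[0,0,0],4],[[0.1,1.5,0],[0,0,0],4],[[0,1.5,0],[0,0,0],4],[[0.1,1.5,0],[0,0,0],4],[[0,1.5,0],[0,0,0],4]])

```text
t: 11.05
position: [0.5421, 0.1099, 0.0772]
orientation: [[-1.0, 0.027, 0.0], [0.027, 1.0, -0.0], [-0.0, -0.0, -1.0]]
contact_force: [-0.1, -0.4, -2.5]
grip_width: 0.119
gripper_force: 30.0
```

>>> jog_arm(plan=[[[0,1.2,0],[0,0,0],4],[[0.1,1.2,0],[0,0,0],4],[[0,1.2,0],[0,0,0],4],[[0.1,1.2,0],[0,0,0],4],[[0,1.2,0],[0,0,0],4]])

```text
t: 11.55
position: [0.5423, 0.116, 0.0772]
orientation: [[-1.0, 0.027, 0.0], [0.027, 1.0, 0.0], [-0.0, 0.0, -1.0]]
contact_force: [-0.8, -1.2, -1.6]
grip_width: 0.12
gripper_force: 30.0
```

>>> jog_arm(plan=[[[0,0.8,0],[0,0,0],4],[[0.1,0.8,0],[0,0,0],4],[[0,0.8,0],[0,0,0],4],[[0,0.8,0],[0,0,0],4],[[0,0.8,0],[0,0,0],4]])

```text
t: 12.05
position: [0.5424, 0.1199, 0.0772]
orientation: [[-1.0, 0.027, 0.0], [0.027, 1.0, 0.0], [-0.0, 0.0, -1.0]]
contact_force: [-0.2, -0.5, -2.0]
grip_width: 0.124
gripper_force: 30.0
```

>>> jog_arm(plan=[[[0,0.8,0],[0,0,0],4],[[0.1,0.8,0],[0,0,0],4],[[0,0.8,0],[0,0,0],4],[[0,0.8,0],[0,0,0],4],[[0,0.8,0],[0,0,0],4]])

```text
t: 12.55
position: [0.5426, 0.1239, 0.0772]
orientation: [[-1.0, 0.027, 0.0], [0.027, 1.0, 0.0], [-0.0, 0.0, -1.0]]
contact_force: [-0.0, -0.0, -3.0]
grip_width: 0.12
gripper_force: 30.0
```

>>> jog_arm(plan=[[[0,0.8,0],[0,0,0],4],[[0.1,0.8,0],[0,0,0],4],[[0,0.8,0],[0,0,0],4],[[0,0.8,0],[0,0,0],4],[[0,0.8,0],[0,0,0],4]])

```text
t: 13.05
position: [0.5426, 0.127, 0.0772]
orientation: [[-1.0, 0.027, -0.0], [0.027, 1.0, -0.001], [0.0, -0.001, -1.0]]
contact_force: [0.1, -4.3, -0.8]
grip_width: 0.119
gripper_force: 30.0
```

Contact was felt at about y = 0.125. Now pressing in slowly.

>>> jog_arm(plan=[[[0,0.5,0],[0,0,0],4],[[0,0.5,0],[0,0,0],4],[[0,0.5,0],[0,0,0],4],[[0,0,0],[0,0,0],4],[[0,0,0],[0,0,0],4]])

```text
t: 13.55
position: [0.5426, 0.1284, 0.0771]
orientation: [[-1.0, 0.027, -0.0], [0.027, 1.0, -0.001], [0.0, -0.001, -1.0]]
contact_force: [-0.5, -5.9, -0.8]
grip_width: 0.121
gripper_force: 30.0
```

>>> jog_arm(plan=[[[0,0.5,0],[0,0,0],4],[[0,0.5,0],[0,0,0],4],[[0,0.5,0],[0,0,0],4],[[0,0.3,0],[0,0,0],4],[[0,0,0],[0,0,0],4]])

```text
t: 14.05
position: [0.5426, 0.1295, 0.0772]
orientation: [[-1.0, 0.028, -0.0], [0.028, 1.0, -0.002], [0.0, -0.002, -1.0]]
contact_force: [-0.7, -7.2, -0.5]
grip_width: 0.119
gripper_force: 30.0
```

```bash
python3 -c "
from h import *
print(monitor.state()['contact_force'])"
```

```text
[-0.65294004 -7.23785978 -0.54814869]
```

>>> jog_arm(plan=[[[0,0.5,0],[0,0,0],4],[[0,0.5,0],[0,0,0],4],[[0,0.2,0],[0,0,0],4],[[0,0,0],[0,0,0],4],[[0,0,0],[0,0,0],4]])

```text
t: 14.55
position: [0.5426, 0.1301, 0.0771]
orientation: [[-1.0, 0.028, -0.0], [0.028, 1.0, -0.002], [0.0, -0.002, -1.0]]
contact_force: [-0.0, -7.2, 0.6]
grip_width: 0.117
gripper_force: 30.0
```

>>> jog_arm(plan=[[[0,0,0],[0,0,0],4],[[0,0,0],[0,0,0],4],[[0,0,0],[0,0,0],4],[[0,0,0],[0,0,0],4],[[0,0,0],[0,0,0],4]])

```text
t: 15.05
position: [0.5426, 0.1301, 0.0771]
orientation: [[-1.0, 0.028, -0.0], [0.028, 1.0, -0.002], [0.0, -0.002, -1.0]]
contact_force: [0.2, -8.3, 0.3]
grip_width: 0.12
gripper_force: 30.0
```

>>> jog_arm(plan=[[[0,0.3,0],[0,0,0],4],[[0,0,0],[0,0,0],4],[[0,0,0],[0,0,0],4],[[0,0,0],[0,0,0],4],[[0,0,0],[0,0,0],4]])

```text
t: 15.55
position: [0.5427, 0.1303, 0.0772]
orientation: [[-1.0, 0.028, -0.0], [0.028, 1.0, -0.002], [0.0, -0.002, -1.0]]
contact_force: [-0.1, -8.7, 0.8]
grip_width: 0.116
gripper_force: 30.0
```

>>> jog_arm(plan=[[[0,0,0],[0,0,0],4],[[0,0,0],[0,0,0],4],[[0,0,0],[0,0,0],4],[[0,0,0],[0,0,0],4],[[0,0,0],[0,0,0],4]])

```text
t: 16.05
position: [0.5426, 0.1303, 0.0771]
orientation: [[-1.0, 0.028, -0.0], [0.028, 1.0, -0.002], [0.0, -0.002, -1.0]]
contact_force: [0.2, -8.2, 0.2]
grip_width: 0.118
gripper_force: 30.0
```

>>> jog_arm(plan=[[[0,0,0],[0,0,0],4],[[0,0,0],[0,0,0],4],[[0,0,0],[0,0,0],4],[[0,0,0],[0,0,0],4],[[0,0,0],[0,0,0],4]])

```text
t: 16.55
position: [0.5426, 0.1303, 0.0772]
orientation: [[-1.0, 0.028, -0.0], [0.028, 1.0, -0.002], [0.0, -0.002, -1.0]]
contact_force: [-0.8, -8.0, -0.2]
grip_width: 0.119
gripper_force: 30.0
```

Held for over 1 s at about 8 N. Opening gently.

>>> jog_arm(plan=[[[0,0,0],[0,0,0],13],[[0,0,0],[0,0,0],15],[[0,0,0],[0,0,0],18],[[0,0,0],[0,0,0],22],[[0,0,0],[0,0,0],26]])

```text
t: 17.05
position: [0.5429, 0.134, 0.0775]
orientation: [[-1.0, 0.026, 0.001], [0.026, 1.0, 0.002], [-0.001, 0.002, -1.0]]
contact_force: [-1.0, -0.0, -0.6]
grip_width: 0.278
gripper_force: 0.3
```

>>> jog_arm(plan=[[[0,0,0],[0,0,0],32],[[0,0,0],[0,0,0],38],[[0,0,0],[0,0,0],44],[[0,0,0],[0,0,0],44],[[0,0,0],[0,0,0],44]])

```text
t: 17.55
position: [0.5426, 0.1328, 0.0772]
orientation: [[-1.0, 0.027, 0.0], [0.027, 1.0, 0.0], [-0.0, 0.0, -1.0]]
contact_force: [-0.4, -0.8, 0.1]
grip_width: 0.478
gripper_force: 0.0
```

>>> jog_arm(plan=[[[0,-2,3],[0,0,0],44],[[0,-2,8],[0,0,0],44],[[0,0,20],[0,0,0],44],[[0,0,30],[0,0,0],44],[[0,0,40],[0,0,0],44]])

```text
t: 18.05
position: [0.5416, 0.1281, 0.1786]
orientation: [[-1.0, 0.027, -0.003], [0.027, 1.0, -0.001], [0.003, -0.001, -1.0]]
contact_force: [1.0, 0.2, -0.2]
grip_width: 0.478
gripper_force: 0.0
```

>>> jog_arm(plan=[[[0,-20,30],[0,0,0],44],[[0,-40,0],[0,0,0],44],[[0,-45,0],[0,0,0],44],[[0,-45,0],[0,0,0],44],[[0,-30,0],[0,0,0],44]])

```text
t: 18.55
position: [0.5423, -0.0552, 0.2093]
orientation: [[-1.0, 0.03, 0.001], [0.03, 1.0, -0.001], [-0.001, -0.001, -1.0]]
contact_force: [-0.6, -0.5, -0.4]
grip_width: 0.477
gripper_force: 0.0
```

```bash
python3 -c "
from m1 import *
print('----')
snap('top','top6',(120,160,280,260),5);s=monitor.state();print(s['t'],s['position'],s['contact_force'])
im=np.load('pics/top6.npy').astype(int)
d=im[...,2]-im[...,1]; m=(d>45)&(im[...,1]<90); m[:190]=0;m[240:]=0
ys,xs=np.nonzero(m[:,140:260]);print('red x',xs.min()+140,xs.max()+140,'y',ys.min(),ys.max())
gray=im.min(2);w=(gray>150)&(im[...,2]-im[...,0]<35);n,l,st,c=cv2.connectedComponentsWithStats(w[190:240,140:230].astype('uint8'))
for i in range(1,n):
  if st[i,4]>30: print('white',st[i],at_z('top',[c[i]+[140,190]],.0855))
print('nose pred col', proj('top',[[.5455,.288,.046]]))
for r in (205,214,222): print(r,im[r,165:185,2].tolist())
" | sed -n '/----/,$p'
```

```text
----
18.6 [ 0.542  -0.0603  0.2095] [-0.8217 -4.0135 -0.2535]
red x 168 223 y 196 231
white [ 34   8  12  14 118] [[0.5697 0.241  0.0855]]
white [35 26 10 12 90] [[0.5215 0.2415 0.0855]]
nose pred col [[166.795  213.8806]]
205 [117, 105, 87, 92, 122, 125, 121, 151, 193, 219, 224, 225, 225, 226, 226, 226, 227, 228, 226, 225]
214 [68, 65, 66, 93, 117, 117, 114, 143, 162, 163, 165, 161, 152, 127, 107, 100, 99, 96, 96, 97]
222 [203, 157, 104, 94, 116, 112, 111, 142, 175, 206, 225, 228, 228, 225, 229, 228, 227, 228, 225, 209]
```

>>> jog_arm(plan=[[[0,0,0],[0,0,0],44],[[0,0,0],[0,0,0],44],[[0,0,0],[0,0,0],44],[[0,0,0],[0,0,0],44],[[0,0,0],[0,0,0],44]])

```text
t: 19.1
position: [0.5427, -0.0503, 0.2082]
orientation: [[-1.0, 0.025, -0.0], [0.025, 1.0, 0.0], [0.0, 0.0, -1.0]]
contact_force: [0.3, 0.6, -0.0]
grip_width: 0.476
gripper_force: 0.0
```

```bash
python3 -c "
from bench import hand_in
print(hand_in())"
```

```text
the job is handed in; nothing more can be done
None
```

The job is handed in (verdict not shown): the caddy is in the bay against the buffer, which I held at about 8 N for over a second (highest reading 8.7 N), with both pots standing; its resting contact was checked only from pixel values in the last picture.

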